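# Dip a probe tip into the blue light-sanitising cup

### The arm

A 6-joint arm with a two-finger parallel gripper is mounted at the origin on a cart in front of the work surface, level with it; the furniture and walls round the work are solid. World frame = base frame: x ahead of the robot, y to its left, z up, the work surface at z = 0. Lengths are in m, angles in rad, forces in N, time in s.
With the tool pointing down it reaches from about 0.325 to 0.75 m from the base axis. Payload 7.6 kg.
Tool frame: the origin (TCP) lies at the very end of the fingers, on their centre line; the grasp point (between the pads) lies 19 mm behind it; z points along the fingers, y is the direction in which the jaws open and shut (so a half turn about z gives the same grasp; the last joint's range is limited). The gripper opens to 85 mm and grips with 20 to 120 N. Pads are 22 mm wide; open, the fingers measure 114 mm over their backs; the gripper's body (76 mm by 85 mm) begins 54 mm behind the grasp point. The pads swing forward as they close: fully open they stand 13 mm farther back than shut.
Start: joints at [-1.186, 0.052, 1.401, -0, 1.689, -0.07], TCP at [0.231, -0.472, 0.231] pointing down, gripper open.
Joint ranges: [-2.9, 2.9], [-0.91, 2.17], [0.12, 2.37], [-1.06, 4.2], [0.26, 2.73], [-2.93, 2.93]. Speed limits (rad/s): [2.57, 2.57, 3.01, 3.14, 3.14, 3.14].

### API

Orientations are given as a rotation vector (axis times angle).
In Python, from rig import * gives the robot as it stands.
- The arm moves only by the tool apply_moves, never from a script. Its argument "deltas" is text: rows parted by semicolons, each of 7 numbers parted by spaces: the opening, from -1 (shut) to 1 (fully open), so that 0 is half open, then the shift along the tool's x, y, z in m, then the turn, a rotation vector about the tool's x, y, z in degrees. In form: claw tx ty tz ax ay az; .... A call has 1 to 5 rows; each row shifts and turns the commanded pose from where the row before left it, along the tool's axes as they then stand; what a row does not reach is not made up. A row lasts 1/12 s, in which the tool goes at most 41.7 mm and 7.16 degrees, less where a joint would pass 70% of its speed; a pose out of reach is approached as far as the arm can. A call is refused whole if a number of a shift passes 0.0417 or a number of a turn 7.16, either way. A call with a gripper value outside its range is refused whole. The fingers move at their own pace and stop on an object; the grip force is fixed at half the most. Time passes only in rows, so rows that do not move let the fingers close. It gives the time, the measured TCP pose, the force and the opening at its end, in the units of the state.
- read_state(): the state, without advancing time (a new reading comes with each control period).
- camera(name): name is "scene" or "top" or "wrist"; returns a dict with "pixels" (480x640x3 uint8, red, green, blue), "vfov" (degrees; the focal length in pixels is half the picture's height over the tangent of half this angle, whatever the lens; pixels are square), "cx", "cy" (the principal point, pixels), "dist" ([k1, k2, p1, p2, k3] as OpenCV has them; the pictures are not rectified), "xyz" and "rotation" of the camera in the world; the wrist camera has in their place "T_tool_cam" (4x4, takes a point from camera to tool coordinates, whose origin is the TCP and whose axes are the flange's). Camera axes: x right, y down, z forward; pixel columns grow to the right and rows downward; lengths in m; the calibration is good to about 2 mm. A picture is of the moment at which its call begins: read the wrist's pose just before it. There is no depth.
- job_done(): hands the job in, once; it reports no verdict.
Trained networks look in a picture, given as the dict that the camera call returned (one of the last four; its "shot" number tells which), for a name from the list of things; names that differ only in an ending like _2 or _b are one class to them, and where a whole thing is asked for, a point or a joint stands for the part that bears it (a point fixed in the world has none). Each returns a list of dicts, best first, with "confidence" (0 to 1); they miss things now and then, are a little off and sometimes report something else, mostly with a low value. They report only what shows in the picture. A call takes as long as a camera call. They do not tell look-alikes from the thing itself.
- boxes_of(target, picture): "extent" ([left, top, width, height] in pixels, round what is visible of it).
The state is a dict: "clock": time; "joint_pos": joint angles; "joint_velocities": joint speeds; "effort": joint torques, N m; "eef_pos": TCP position; "tcp_rot": TCP orientation; "wrist_force": force on the tool from outside, world axes, zero at the start; "wrist_torque": the same for the moment, N m; "opening": opening from 0.0 (shut) to 1.0 (fully open).
Only numpy, scipy, OpenCV 4.12 (cv2) and the standard library are available. Lean on these libraries where they do the work, as an engineer would, in place of code of your own. Each camera call takes 0.05 s, during which the arm holds its last target.

### The job

Take the thermometer probe out of its stand, dip its tip well down into the open blue sanitising cup (dry, it works by light) and keep it there for about a second. Then hang the probe back upright in its stand, its collar down on the plate before you let go. Keep the tip out of the white cup, and leave both cups standing where they are.

Things in the scene. Friction and masses are not known exactly. Their poses are not given: they have to be found in the camera images.
- probe: Round thermometer probe, 160 mm, 90 g, hanging tip down in the stand. Origin: the stem's tip; z up along the probe. From the tip: steel stem 6 mm thick, 0 to 53 mm; grey cone widening to 22 mm across, 53 to 75 mm; flat orange collar 44 mm across, 75 to 80 mm; white handle with grey rings, 24 mm across, 80 to 160 mm, gripped from above at about 125 to 145 mm.
- stand: Grey stand, fixed: foot 100 x 90 x 12 mm, two steel posts, level plate 64 x 84 x 10 mm whose top is 100 mm above the worktop, with a 26 mm through hole in its middle. Origin: centre of the underside, straight below the hole; z up. The probe hangs with its collar flat on the plate, its tip then 25 mm above this origin. Stand and cups may be in any order from left to right.
- cup_blue: Open round cup of blue plastic, empty, dry, loose, 250 g: 62 mm across at the foot, 72 mm at the rim, 70 mm high, walls 4 mm, mouth 64 mm wide inside, inner floor 5 mm above the worktop, violet light window in it. The cup to dip into. Origin: centre of the underside, z up.
- cup_white: Open round cup of white plastic, empty, dry, loose, 250 g: 62 mm across at the foot, 72 mm at the rim, 70 mm high, walls 4 mm, mouth 64 mm wide inside, inner floor 5 mm above the worktop, violet light window in it. Same shape as the blue cup; not to be used. (Wall cabinets hang over the rear of the worktop, from about x = 0.57 m and 0.45 m up.) Origin: centre of the underside, z up.
Things that resemble listed ones, but are neither listed nor needed, are in the scene too. Leave any yellow look-alike of the probe alone. There is more than one size of the cup_blue; the one meant has the size given above.

How it is judged:
By the outcome, as a careful person would: the job done as asked, in the order asked, and still so for the second after the job is handed in, with the robot touching nothing.
It also fails if it takes over 64 s, if anything falls off the work surface, if the arm or the gripper's body presses on something with over 40 N, if the wrist force passes 120 N, or if a joint passes its speed limit or range.

## Working session

There is one attempt and no reset: what is moved stays moved. The work goes in short steps, Python scripts to look and compute and a tool call to move; the robot and the scene stay as the last step left them, time stands still between calls to the robot, and variables do not carry over. Pictures are saved under pics/ and viewed, and the job is handed in when it is done.

Besides the shell and the picture viewer there is one more tool, called after "Request:" as a command line: name --argument value ..., lists and objects as JSON in quotes. apply_moves: Moves the arm, as the interface text tells. Its arguments: {"type":"object","properties":{"deltas":{"type":"string"}},"required":["deltas"]}

```bash
ls; mkdir -p pics; cat > h.py <<'E'
from rig import *
import numpy as np, cv2, json
def K(p):
    f=240/np.tan(np.radians(p['vfov'])/2); return np.array([[f,0,p['cx']],[0,f,p['cy']],[0,0,1.]])
def save(p,n): cv2.imwrite('pics/'+n,cv2.cvtColor(p['pixels'],cv2.COLOR_RGB2BGR))
def pose(p,st=None):
    if 'T_tool_cam' in p:
        T=np.eye(4);T[:3,:3]=cv2.Rodrigues(np.array(st['tcp_rot'],float))[0];T[:3,3]=st['eef_pos'];T=T@np.array(p['T_tool_cam']);return T[:3,:3],T[:3,3]
    R=np.array(p['rotation'],float)
    if R.size==3:R=cv2.Rodrigues(R)[0]
    return R,np.array(p['xyz'],float)
def ray(p,uv,st=None):
    R,c=pose(p,st)
    q=cv2.undistortPoints(np.array([[uv]],float),K(p),np.array(p['dist'],float))[0,0]
    return c,R@np.array([q[0],q[1],1.])
def atz(p,uv,z,st=None):
    c,d=ray(p,uv,st); return c+d*(z-c[2])/d[2]
def proj(p,X,st=None):
    R,c=pose(p,st)
    return cv2.projectPoints((np.atleast_2d(X)-c)@R,np.zeros(3),np.zeros(3),K(p),np.array(p['dist'],float))[0][:,0]
E
python3 - <<'E'
from h import *
print(read_state())
for n in ['scene','top','wrist']:
    p=camera(n);save(p,n+'0.png');print(n,{k:v for k,v in p.items() if k!='pixels'})
    for t in ['probe','stand','cup_blue','cup_white']:
        print(t,[(np.round(b['extent'],1).tolist(),round(b['confidence'],2)) for b in boxes_of(t,p)])
E
```

```text
pics
{'clock': 0.0, 'joint_pos': array([-1.18631064e+00,  5.28277381e-02,  1.40173742e+00, -7.22362329e-07,
        1.68859773e+00, -7.02874157e-02]), 'joint_velocities': array([-0.00053217, -0.0008022 ,  0.0002705 , -0.00029978, -0.00115346,
        0.00153123]), 'effort': array([-2.58499465e-03, -3.81665969e+01, -3.60183978e+01, -1.76724543e-04,
        6.21592946e-03, -1.08781353e-05]), 'eef_pos': array([ 0.23052277, -0.47134398,  0.23047074]), 'tcp_rot': array([-3.05921367e+00, -7.07866168e-01,  3.86817239e-04]), 'wrist_force': array([ 0.65106814,  0.30136548, -0.19046324]), 'wrist_torque': array([0.04546534, 0.03190447, 0.03458032]), 'opening': 0.9970761612113113}
scene {'vfov': 43.73319629192016, 'cx': 320.2312345554499, 'cy': 238.1196756225501, 'dist': array([-0.07977268,  0.        ,  0.        ,  0.        ,  0.        ]), 'xyz': array([-0.12787198,  0.71579137,  0.99603492]), 'rotation': array([-0.90524326,  2.52089331, -1.05334092]), 'shot': 1}
probe [([305.6, 252.1, 18.4, 53.5], 0.83), ([363.9, 190.3, 32.1, 37.7], 0.59)]
stand [([217.5, 280.2, 54.3, 66.6], 0.87)]
cup_blue
[... 575 characters left out ...]
76), ([438.2, 208.2, 29.5, 26.0], 0.69), ([187.8, 198.9, 56.1, 62.4], 0.45)]
cup_white [([298.4, 198.0, 35.4, 37.1], 0.89)]
wrist {'vfov': 64.41174674857939, 'cx': 318.30869751326077, 'cy': 241.5379328674407, 'dist': array([-0.03302949,  0.        ,  0.        ,  0.        ,  0.        ]), 'T_tool_cam': array([[-3.18605472e-05, -9.56142565e-01, -2.92901682e-01,
         7.47684917e-02],
       [ 9.99999734e-01, -2.43714759e-04,  6.86802187e-04,
         4.59896977e-04],
       [-7.28065267e-04, -2.92901582e-01,  9.56142318e-01,
        -1.42224250e-01],
       [ 0.00000000e+00,  0.00000000e+00,  0.00000000e+00,
         1.00000000e+00]]), 'shot': 3}
probe []
stand []
cup_blue []
cup_white []
```

View pics/scene0.png

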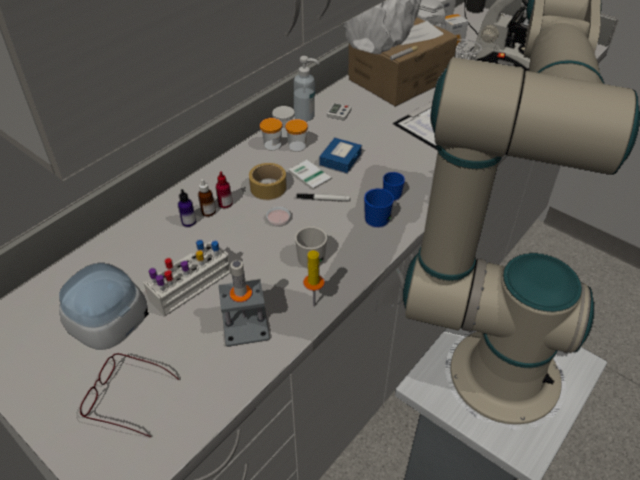

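View pics/top0.png

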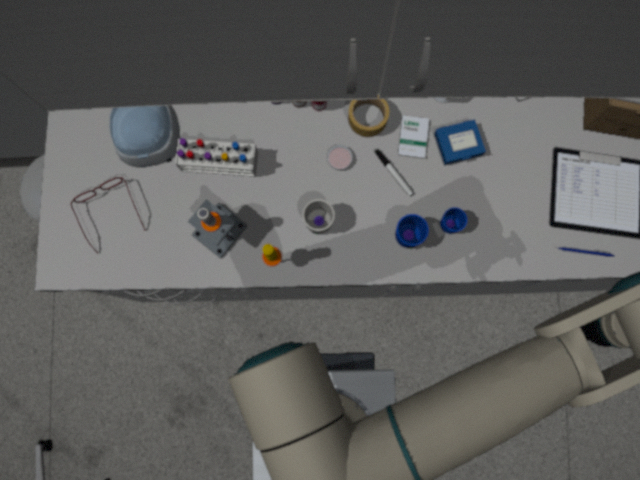

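```bash
python3 - <<'E'
from h import *
p=camera('top')
im=p['pixels'][150:300,150:500]; cv2.imwrite('pics/topz.png',cv2.resize(im[:,:,::-1],None,fx=2.28,fy=2.28,interpolation=cv2.INTER_CUBIC))
for n,b in dict(big=[393.8,215.9,33,33.1],small=[438.2,208.2,29.5,26],white=[298.4,198,35.4,37.1]).items():
    u,v=b[0]+b[2]/2,b[1]+b[3]/2
    for z in (.035,.07): print(n,z,atz(p,(u,v),z)[:2], 'width',np.linalg.norm(atz(p,(b[0],v),z)-atz(p,(b[0]+b[2],v),z)))
print('collar',atz(p,(211,221),.103),'top',atz(p,(203,213),.185),'yellow top',atz(p,(268,250),.16))
s=camera('scene')
im=s['pixels'][150:350,200:430]; cv2.imwrite('pics/scz.png',cv2.resize(im[:,:,::-1],None,fx=3,fy=3,interpolation=cv2.INTER_CUBIC))
print('scene collar',atz(s,(241,293),.103),'top',atz(s,(237,264),.185),'rim big',atz(s,(379,200),.07),'rim white',atz(s,(311,240),.07))
E
```

```text
big 0.035 [ 0.4518375  -0.20431738] width 0.07469930901069885
big 0.07 [ 0.44541612 -0.19895988] width 0.07261189488913664
small 0.035 [ 0.47548177 -0.30292372] width 0.06767931523599992
small 0.07 [ 0.46839967 -0.29481074] width 0.06578806938336353
white 0.035 [0.49346514 0.00715767] width 0.08013387306133853
white 0.07 [0.48588052 0.00660567] width 0.07789459427202933
collar [0.47460387 0.23253582 0.103     ] top [0.47397538 0.23210165 0.185     ] yellow top [0.39969818 0.10371588 0.16      ]
scene collar [0.47212828 0.23437705 0.103     ] top [0.47245156 0.23343969 0.185     ] rim big [ 0.44567016 -0.19387561  0.07      ] rim white [0.48312284 0.01040986 0.07      ]
```

View pics/topz.png

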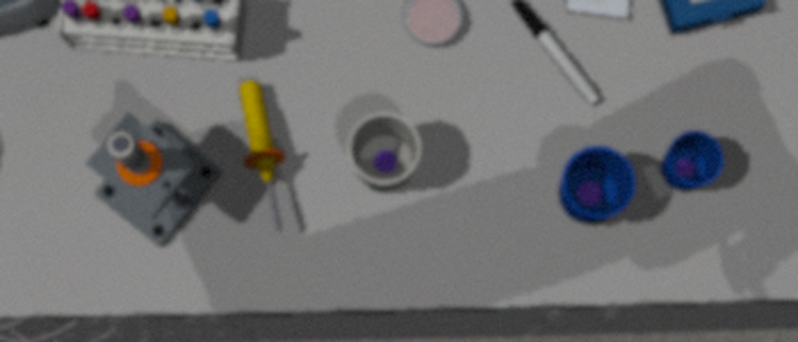

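View pics/scz.png

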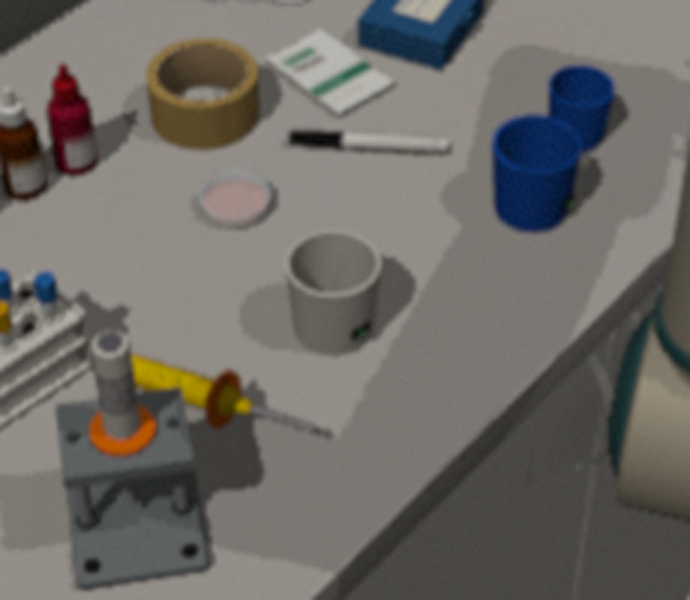

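Request:
apply_moves --deltas "1 0 0 -0.005 0 0 6.5; 1 0 0 -0.005 0 0 6.5; 1 0 0 -0.005 0 0 6.5; 1 0 0 -0.005 0 0 6.56; 1 0.013 -0.038 0 0 0 0"

```text
clock: 1.27
eef_pos: [0.2422, -0.4366, 0.2505]
tcp_rot: [3.142, -0.016, -0.002]
wrist_force: [0.8, 0.7, 0.2]
opening: 0.999
```

Request:
apply_moves --deltas "1 0.013 -0.038 0 0 0 0; 1 0.013 -0.038 0 0 0 0; 1 0.013 -0.038 0 0 0 0; 1 0.013 -0.038 0 0 0 0; 1 0.013 -0.038 0 0 0 0"

```text
clock: 1.68
eef_pos: [0.3087, -0.2419, 0.2514]
tcp_rot: [3.141, -0.001, 0.001]
wrist_force: [0.0, 0.2, 1.0]
opening: 0.996
```

Request:
apply_moves --deltas "1 0.013 -0.038 0 0 0 0; 1 0.013 -0.038 0 0 0 0; 1 0.013 -0.038 0 0 0 0; 1 0.013 -0.038 0 0 0 0; 1 0.013 -0.038 0 0 0 0"

```text
clock: 2.1
eef_pos: [0.3738, -0.0517, 0.2517]
tcp_rot: [3.141, -0.0, 0.002]
wrist_force: [1.2, -0.6, 0.6]
opening: 0.999
```

```bash
python3 - <<'E'
from h import *
s=read_state();print(s['clock'],s['eef_pos'],s['tcp_rot'],s['joint_pos'])
p=camera('wrist');save(p,'w1.png')
for t in ['probe','stand','cup_blue','cup_white']:
        print(t,[(np.round(b['extent'],1).tolist(),round(b['confidence'],2)) for b in boxes_of(t,p)])
E
```

```text
2.1 [ 0.37378406 -0.05169292  0.25166208] [ 3.14117078e+00 -3.90374940e-04  2.05830718e-03] [-2.35292622e-01 -3.84423137e-01  1.74730668e+00 -1.06486410e-04
  1.77733651e+00  1.33573035e+00]
probe [([94.1, 0.0, 57.1, 158.9], 0.83)]
stand [([1.2, 27.2, 89.9, 142.8], 0.75)]
cup_blue [([439.4, 74.1, 106.0, 89.1], 0.89), ([549.9, 55.8, 90.1, 69.8], 0.6)]
cup_white [([202.5, 17.3, 93.2, 98.8], 0.72)]
```

View pics/w1.png

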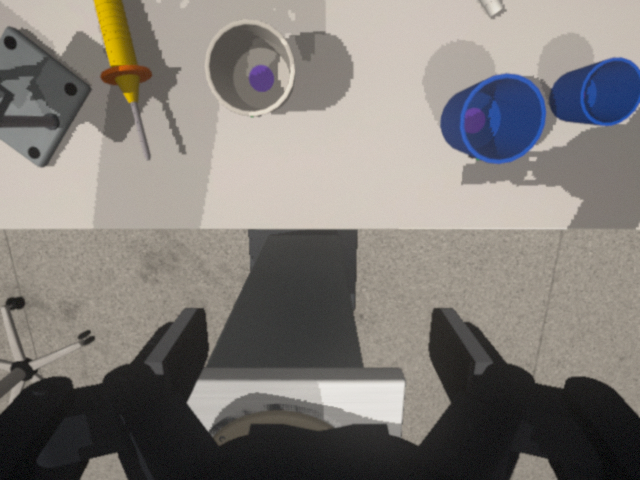

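```bash
python3 - <<'E'
from h import *
s=read_state();p=camera('wrist')
print('blue',atz(p,(507,117),.07,s),'white',atz(p,(250,67),.07,s))
print(atz(p,(472,117),.07,s),atz(p,(545,117),.07,s),atz(p,(507,163),.07,s),atz(p,(507,74),.07,s))
E
```

```text
blue [ 0.4559235  -0.20856608  0.07      ] white [ 0.49268361 -0.00088641  0.07      ]
[ 0.45562912 -0.17964301  0.07      ] [ 0.45631488 -0.24026936  0.07      ] [ 0.41885316 -0.2136691   0.07      ] [ 0.48861451 -0.20420792  0.07      ]
```

Request:
apply_moves --deltas "1 0 -0.04 -0.003 0 0 0; 1 0 -0.04 0 0 0 0; 1 0 -0.04 0 0 0 0; 1 0 -0.04 0 0 0 0; 1 0 -0.04 0 0 0 0"

```text
clock: 2.82
eef_pos: [0.3739, 0.1465, 0.2545]
tcp_rot: [3.142, -0.007, 0.002]
wrist_force: [0.8, -0.9, 0.1]
opening: 0.996
```

Request:
apply_moves --deltas "1 0 -0.04 0 0 0 0; 1 0 -0.035 0 0 0 0; 1 0 0 0 0 0 0; 1 0 0 0 0 0 0"

```text
clock: 3.15
eef_pos: [0.3741, 0.2211, 0.2539]
tcp_rot: [3.141, 0.0, -0.001]
wrist_force: [0.7, 0.1, 0.8]
opening: 1.001
```

```bash
python3 - <<'E'
from h import *
s=read_state();print(s['clock'],s['eef_pos'],s['tcp_rot'])
p=camera('wrist');save(p,'w2.png')
for t in ['probe','stand']:
        print(t,[(np.round(b['extent'],1).tolist(),round(b['confidence'],2)) for b in boxes_of(t,p)])
E
```

```text
3.15 [0.37407192 0.22107136 0.2538848 ] [ 3.14071165e+00  8.66236835e-05 -1.24856799e-03]
probe [([272.8, 48.2, 59.7, 69.7], 0.97), ([400.2, 0.9, 50.6, 156.3], 0.6)]
stand [([228.2, 9.8, 145.5, 156.0], 0.59)]
```

View pics/w2.png

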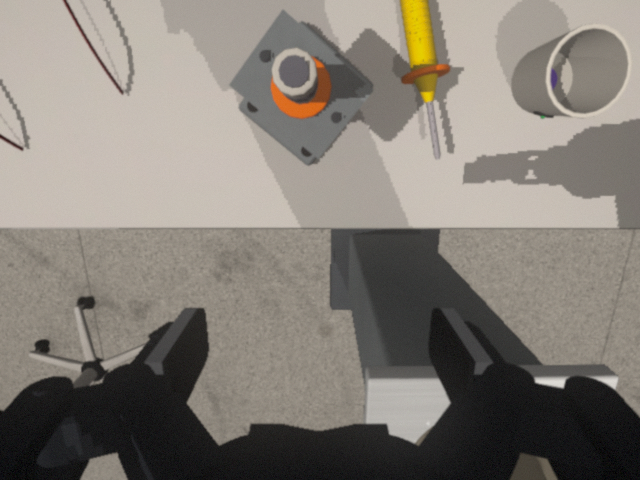

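```bash
python3 - <<'E'
from h import *
s=read_state();p=camera('wrist')
im=p['pixels'][0:180,200:400]; cv2.imwrite('pics/w2z.png',cv2.resize(im[:,:,::-1],None,fx=3.3,fy=3.3,interpolation=cv2.INTER_CUBIC))
print('top',atz(p,(294,74),.185,s),'collar',atz(p,(301,90),.105,s))
hsv=cv2.cvtColor(p['pixels'],cv2.COLOR_RGB2HSV);m=cv2.inRange(hsv,(5,150,120),(16,255,255));m[:,370:]=0;m[170:]=0
ys,xs=np.nonzero(m);h=cv2.convexHull(np.c_[xs,ys].astype(np.int32));e=cv2.fitEllipse(h);print(e,atz(p,e[0],.105,s))
E
```

```text
top [0.47479158 0.23130113 0.185     ] collar [0.4737363  0.23110097 0.105     ]
((298.097900390625, 86.74464416503906), (58.87767028808594, 64.17780303955078), 172.8117218017578) [0.47593864 0.23314363 0.105     ]
```

View pics/w2z.png

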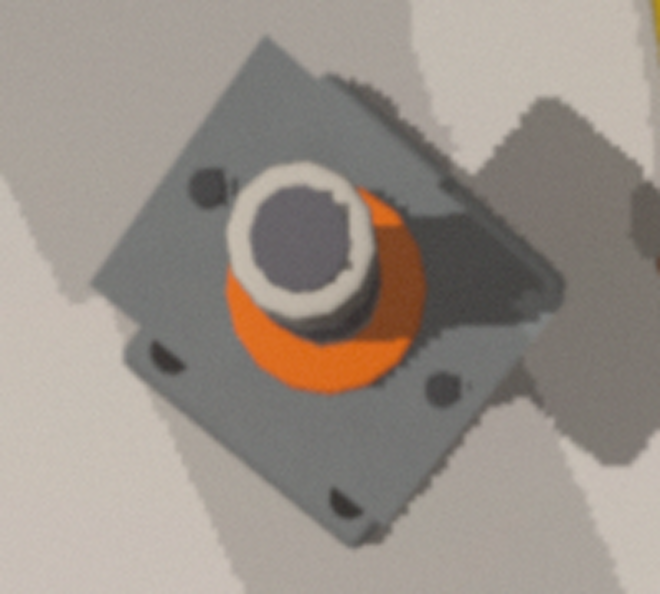

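Request:
apply_moves --deltas "1 0.035 -0.004 0 0 0 0; 1 0.035 -0.004 0 0 0 0; 1 0.03 -0.003 0 0 0 0; 1 0 0 0 0 0 0; 1 0 0 0 0 0 0"

```text
clock: 3.77
eef_pos: [0.4747, 0.2307, 0.2532]
tcp_rot: [3.141, -0.005, -0.003]
wrist_force: [-0.0, -0.9, -0.4]
opening: 1.003
```

```bash
python3 - <<'E'
from h import *
s=read_state();print(s['clock'],s['eef_pos'],s['tcp_rot'])
p=camera('wrist');save(p,'w3.png')
print(proj(p,[[.4742,.232,.185]],s))
E
```

```text
3.7667 [0.47471568 0.23069291 0.2531707 ] [ 3.14055408 -0.00528918 -0.0032888 ]
[[315.08278533 259.43566406]]
```

View pics/w3.png

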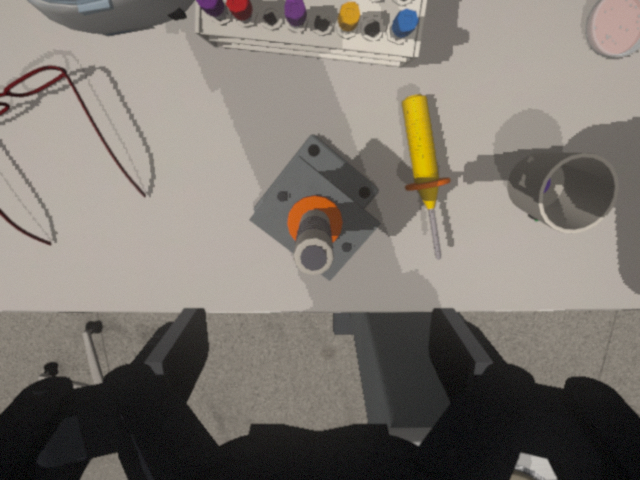

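Request:
apply_moves --deltas "1 0 -0.001 0.025 0 0 0; 1 0 0 0.025 0 0 0; 1 0 0 0.025 0 0 0; 1 0 0 0.025 0 0 0; 1 0 0 0.011 0 0 0"

```text
clock: 4.23
eef_pos: [0.4718, 0.2324, 0.1408]
tcp_rot: [3.14, -0.001, -0.005]
wrist_force: [-0.1, -0.2, -0.5]
opening: 0.996
```

Request:
apply_moves --deltas "1 0 0 0 0 0 0; 0.2 0 0 0 0 0 0; -0.1 0 0 0 0 0 0; -0.3 0 0 0 0 0 0; -0.5 0 0 0 0 0 0"

```text
clock: 4.65
eef_pos: [0.4743, 0.2336, 0.1449]
tcp_rot: [-3.141, -0.0, -0.004]
wrist_force: [0.4, 0.7, 0.1]
opening: 0.454
```

Request:
apply_moves --deltas "-1 0 0 0 0 0 0; -1 0 0 0 0 0 0; -1 0 0 0 0 0 0; -1 0 0 0 0 0 0; -1 0 0 0 0 0 0"

```text
clock: 5.07
eef_pos: [0.4742, 0.2336, 0.1443]
tcp_rot: [-3.141, -0.0, -0.003]
wrist_force: [-0.6, 0.7, 6.3]
opening: 0.268
```

```bash
python3 - <<'E'
from h import *
s=read_state();print(s['clock'],s['eef_pos'],s['tcp_rot'],s['opening'],s['wrist_force'],s['joint_pos'])
p=camera('wrist');save(p,'w4.png')
E
```

```text
5.0667 [0.47415529 0.23361848 0.14434653] [-3.14088169e+00 -1.05558679e-04 -2.85290886e-03] 0.2680480558771617 [-0.58114674  0.65620179  6.32794401] [ 3.87944306e-01  1.04929550e-01  1.51943084e+00 -3.02546906e-05
  1.51528217e+00  1.95867507e+00]
```

View pics/w4.png

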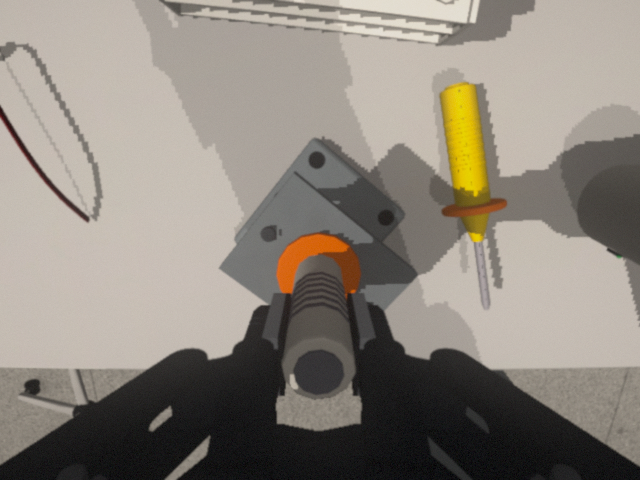

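Request:
apply_moves --deltas "-1 0 0 -0.01 0 0 0; -1 0 0 -0.02 0 0 0; -1 0 0 -0.025 0 0 0; -1 0 0 -0.025 0 0 0; -1 0 0 -0.025 0 0 0"

```text
clock: 5.53
eef_pos: [0.4733, 0.2331, 0.2495]
tcp_rot: [3.141, -0.0, -0.001]
wrist_force: [0.7, 0.8, -1.0]
opening: 0.263
```

Request:
apply_moves --deltas "-1 0 0 -0.02 0 0 0; -1 0 0 0 0 0 0; -1 0 0 0 0 0 0"

```text
clock: 5.78
eef_pos: [0.4739, 0.2334, 0.269]
tcp_rot: [-3.141, 0.0, -0.003]
wrist_force: [0.4, -0.1, -2.1]
opening: 0.267
```

```bash
python3 - <<'E'
from h import *
s=read_state();print(s['clock'],s['eef_pos'],s['tcp_rot'],s['opening'],s['wrist_force'])
p=camera('wrist');save(p,'w5.png')
q=camera('scene');im=q['pixels'][150:350,180:430]; cv2.imwrite('pics/sc5.png',cv2.resize(im[:,:,::-1],None,fx=3,fy=3,interpolation=cv2.INTER_CUBIC))
x=s['eef_pos']
print([(proj(q,[[x[0],x[1],x[2]-.1193+h]])-[180,150])*3 for h in (0,.0775,.16)])
E
```

```text
5.7833 [0.47390869 0.23341806 0.26902793] [-3.14112484e+00  1.31307960e-04 -2.54534511e-03] 0.2666758911086135 [ 0.37482272 -0.14758306 -2.12468293]
[array([[174.98883744, 378.91964896]]), array([[162.30843366, 293.02610473]]), array([[147.4501899 , 191.51898326]])]
```

View pics/w5.png

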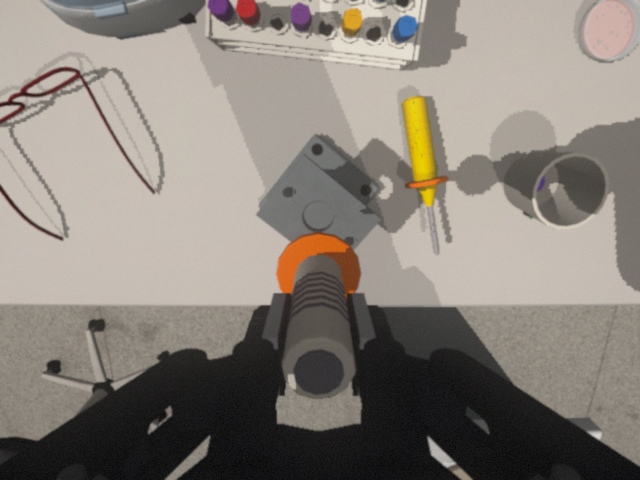

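View pics/sc5.png

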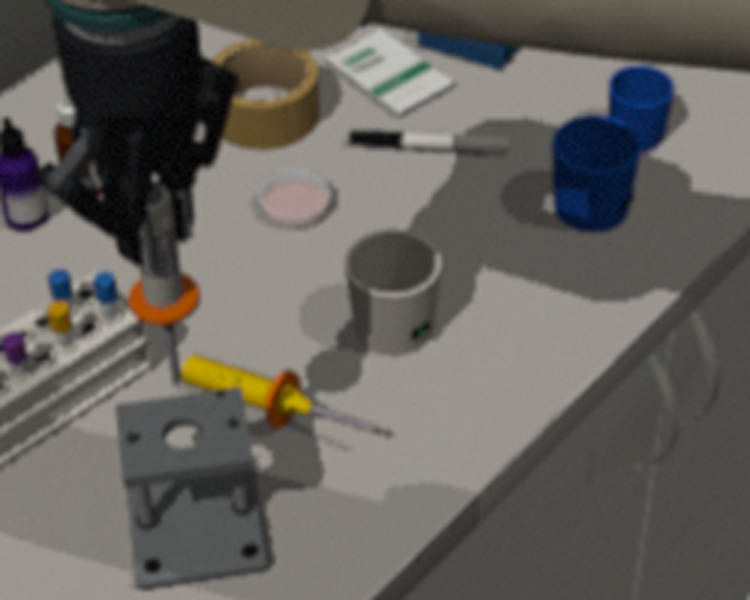

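Request:
apply_moves --deltas "-1 -0.025 0.015 0 0 0 0; -1 -0.025 0.025 0 0 0 0; -1 -0.025 0.03 0 0 0 0; -1 -0.02 0.035 0 0 0 0; -1 -0.01 0.035 0 0 0 0"

```text
clock: 6.3
eef_pos: [0.3663, 0.0926, 0.2665]
tcp_rot: [3.141, 0.003, -0.005]
wrist_force: [1.3, -1.6, -0.0]
opening: 0.266
```

Request:
apply_moves --deltas "-1 0 0.035 0 0 0 0; -1 0 0.035 0 0 0 0; -1 0 0.035 0 0 0 0; -1 0 0.035 0 0 0 0; -1 0 0.035 0 0 0 0"

```text
clock: 6.72
eef_pos: [0.3677, -0.0831, 0.2667]
tcp_rot: [-3.141, 0.0, 0.004]
wrist_force: [0.6, -0.3, -1.5]
opening: 0.266
```

Request:
apply_moves --deltas "-1 0 0.035 0 0 0 0; -1 0 0.035 0 0 0 0; -1 0 0.03 0 0 0 0; -1 0 0.02 0 0 0 0; -1 0 0 0 0 0 0"

```text
clock: 7.13
eef_pos: [0.3676, -0.2043, 0.2659]
tcp_rot: [-3.14, 0.007, 0.006]
wrist_force: [0.2, 0.3, -0.9]
opening: 0.267
```

```bash
python3 - <<'E'
from h import *
s=read_state();print(s['clock'],s['eef_pos'],s['tcp_rot'],s['opening'],s['wrist_force'])
p=camera('wrist');save(p,'w6.png')
print([b for b in boxes_of('cup_blue',p)])
im=p['pixels'][0:200,200:480]; cv2.imwrite('pics/w6z.png',cv2.resize(im[:,:,::-1],None,fx=2.8,fy=2.8,interpolation=cv2.INTER_CUBIC))
E
```

```text
7.1333 [ 0.36762195 -0.20428086  0.26590976] [-3.1400954   0.00650842  0.0062098 ] 0.2670439247534382 [ 0.17849007  0.30031695 -0.94756459]
[{'extent': [394.4, 43.7, 68.6, 68.6], 'confidence': 0.73}, {'extent': [274.9, 61.5, 84.2, 92.0], 'confidence': 0.71}]
```

View pics/w6.png

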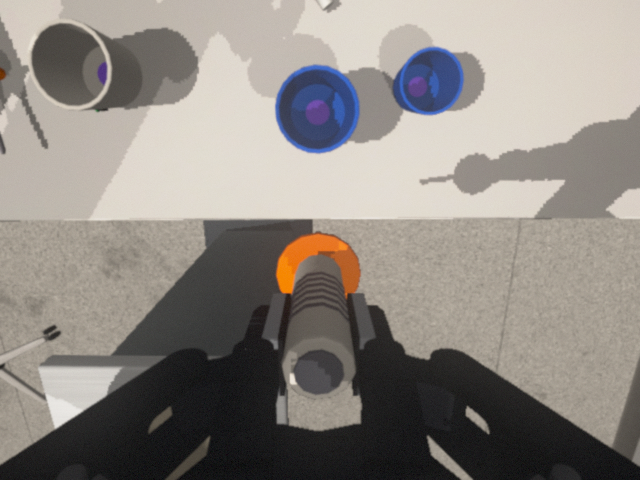

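View pics/w6z.png

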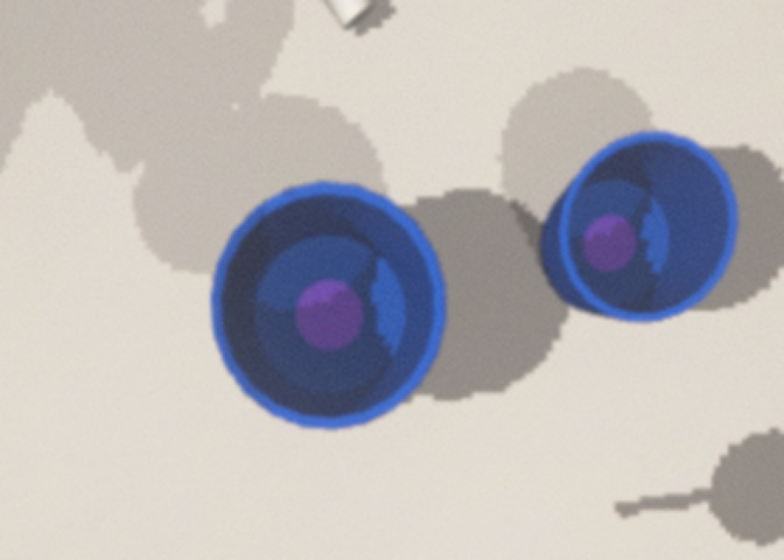

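```bash
python3 - <<'E'
from h import *
s=read_state();p=camera('wrist');print(s['eef_pos'])
for n,uv in dict(c=(317.4,108.8),l=(276,109),r=(359,109),t=(317.5,65),b=(317.5,153)).items(): print(n,atz(p,uv,.07,s))
print('window',atz(p,(317.5,112),.005,s))
E
```

```text
[ 0.3680906  -0.20168819  0.26660089]
c [ 0.45590617 -0.20127167  0.07      ]
l [ 0.45584854 -0.16635522  0.07      ]
r [ 0.45572693 -0.23634527  0.07      ]
t [ 0.49010679 -0.20143158  0.07      ]
b [ 0.41936704 -0.20127452  0.07      ]
window [ 0.45523049 -0.20113798  0.005     ]
```

Request:
apply_moves --deltas "-1 0.02 0 0 0 0 0; -1 0.025 0 0 0 0 0; -1 0.025 0 0 0 0 0; -1 0.0175 0 0 0 0 0; -1 0 0 0 0 0 0"

```text
clock: 7.7
eef_pos: [0.4581, -0.1999, 0.267]
tcp_rot: [-3.14, -0.005, 0.002]
wrist_force: [0.4, 0.5, -1.0]
opening: 0.263
```

```bash
python3 - <<'E'
from h import *
s=read_state();print(s['clock'],s['eef_pos'],s['tcp_rot'],s['opening'])
p=camera('wrist');save(p,'w7.png')
x=s['eef_pos']
for n in ['scene','top']:
    q=camera(n);u,v=proj(q,[[x[0],x[1],.1]])[0].astype(int);print(n,u,v,proj(q,[[x[0],x[1],x[2]-.1193]]),proj(q,[[.4555,-.2013,.07]]))
    im=q['pixels'][max(0,v-70):v+70,u-90:u+90]; cv2.imwrite(f'pics/{n}7.png',cv2.resize(im[:,:,::-1],None,fx=4,fy=4,interpolation=cv2.INTER_CUBIC))
E
```

```text
7.7 [ 0.45812626 -0.19985508  0.26700206] [-3.14025575e+00 -5.26070472e-03  1.99727197e-03] 0.2627695450886792
scene 376 186 [[378.32585523 170.68657342]] [[377.44370267 196.6865124 ]]
top 412 224 [[415.81556355 219.44203539]] [[411.13116248 227.9079703 ]]
```

View pics/scene7.png

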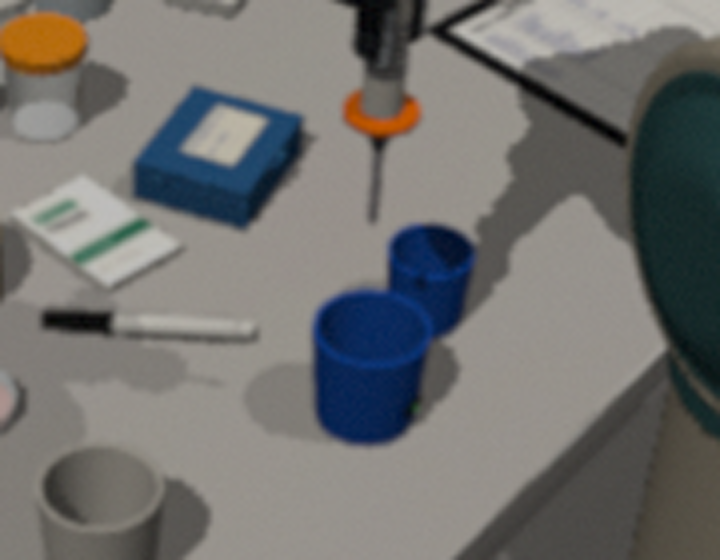

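View pics/w7.png

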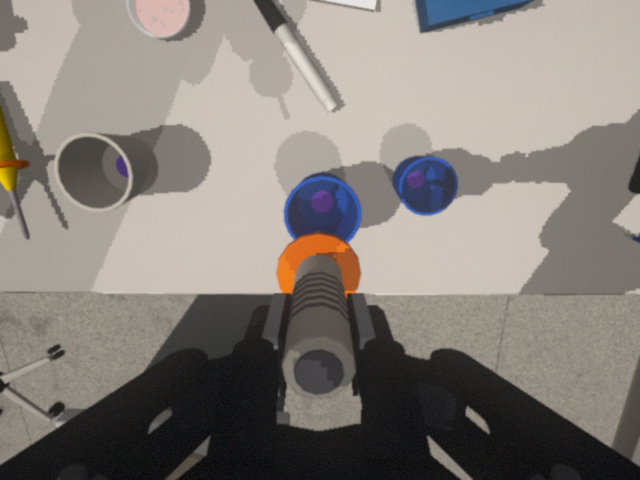

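Request:
apply_moves --deltas "-1 -0.002 0.002 0.025 0 0 0; -1 0 0 0.03 0 0 0; -1 0 0 0.03 0 0 0; -1 0 0 0.025 0 0 0; -1 0 0 0.015 0 0 0"

```text
clock: 8.27
eef_pos: [0.4522, -0.2027, 0.1404]
tcp_rot: [-3.14, 0.0, 0.005]
wrist_force: [0.1, -0.4, -0.9]
opening: 0.265
```

Request:
apply_moves --deltas "-1 0 0 0 0 0 0; -1 0 0 0 0 0 0; -1 0 0 0 0 0 0"

```text
clock: 8.52
eef_pos: [0.4545, -0.2039, 0.1452]
tcp_rot: [3.14, -0.0, 0.004]
wrist_force: [-0.2, -0.4, -0.6]
opening: 0.268
```

```bash
python3 - <<'E'
from h import *
s=read_state();print(s['clock'],s['eef_pos'],s['tcp_rot'],s['opening'],s['wrist_force'])
x=s['eef_pos']
p=camera('wrist');save(p,'w8.png')
n='scene';q=camera(n);u,v=377,186
im=q['pixels'][max(0,v-70):v+70,u-90:u+90]; cv2.imwrite(f'pics/{n}8.png',cv2.resize(im[:,:,::-1],None,fx=4,fy=4,interpolation=cv2.INTER_CUBIC))
E
```

```text
8.5167 [ 0.45453473 -0.20391446  0.14519375] [ 3.14015926e+00 -1.27114700e-04  3.82602887e-03] 0.2684771758623927 [-0.15304475 -0.41040458 -0.62524214]
```

View pics/scene8.png

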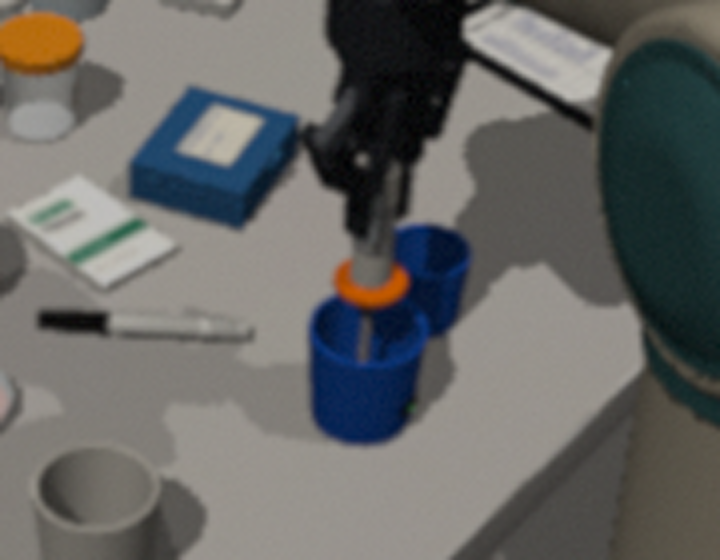

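View pics/w8.png

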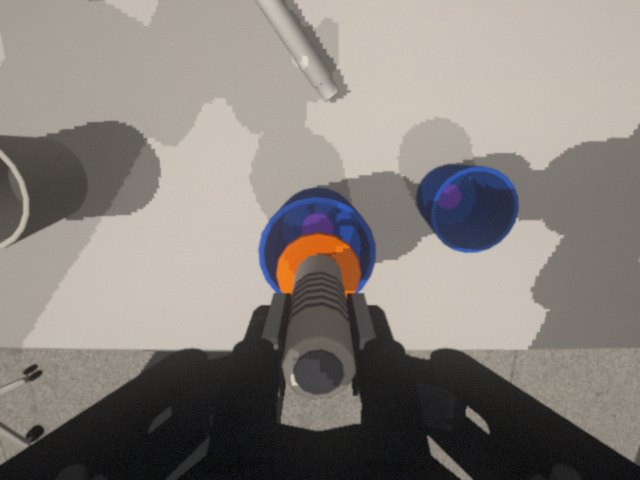

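Request:
apply_moves --deltas "-1 0 -0.001 0.008 0 0 0; -1 0 0 0 0 0 0; -1 0 0 0 0 0 0; -1 0 0 0 0 0 0; -1 0 0 0 0 0 0"

```text
clock: 9.03
eef_pos: [0.4542, -0.2027, 0.1354]
tcp_rot: [3.141, -0.0, 0.0]
wrist_force: [0.5, -0.5, -0.7]
opening: 0.267
```

Request:
apply_moves --deltas "-1 0 0 0 0 0 0; -1 0 0 0 0 0 0; -1 0 0 0 0 0 0; -1 0 0 0 0 0 0; -1 0 0 0 0 0 0"

```text
clock: 9.45
eef_pos: [0.4542, -0.2027, 0.1353]
tcp_rot: [3.142, -0.0, 0.0]
wrist_force: [-0.1, -0.6, -0.3]
opening: 0.264
```

Request:
apply_moves --deltas "-1 0 0 0 0 0 0; -1 0 0 0 0 0 0; -1 0 0 0 0 0 0; -1 0 0 0 0 0 0; -1 0 0 0 0 0 0"

```text
clock: 9.87
eef_pos: [0.4542, -0.2027, 0.1353]
tcp_rot: [3.142, -0.0, 0.0]
wrist_force: [0.8, 1.0, -1.5]
opening: 0.264
```

Request:
apply_moves --deltas "-1 0 0 -0.015 0 0 0; -1 0 0 -0.03 0 0 0; -1 0 0 -0.03 0 0 0; -1 0 0 -0.03 0 0 0; -1 0 0 -0.027 0 0 0"

```text
clock: 10.28
eef_pos: [0.4541, -0.2026, 0.2693]
tcp_rot: [3.141, -0.0, 0.002]
wrist_force: [1.2, -1.2, -0.0]
opening: 0.269
```

Request:
apply_moves --deltas "-1 -0.015 -0.01 0 0 0 0; -1 -0.02 -0.02 0 0 0 0; -1 -0.02 -0.03 0 0 0 0; -1 -0.02 -0.035 0 0 0 0; -1 -0.01 -0.035 0 0 0 0"

```text
clock: 10.7
eef_pos: [0.3675, -0.0718, 0.2673]
tcp_rot: [3.141, -0.003, 0.001]
wrist_force: [0.2, 0.0, -0.6]
opening: 0.266
```

Request:
apply_moves --deltas "-1 0 -0.035 0 0 0 0; -1 0 -0.035 0 0 0 0; -1 0 -0.035 0 0 0 0; -1 0 -0.035 0 0 0 0; -1 0 -0.035 0 0 0 0"

```text
clock: 11.12
eef_pos: [0.3687, 0.104, 0.2676]
tcp_rot: [-3.142, 0.0, -0.002]
wrist_force: [1.0, 0.4, -0.7]
opening: 0.269
```

Request:
apply_moves --deltas "-1 0 -0.035 0 0 0 0; -1 0 -0.035 0 0 0 0; -1 0 -0.035 0 0 0 0; -1 0 -0.02 0 0 0 0; -1 0 0 0 0 0 0"

```text
clock: 11.53
eef_pos: [0.3685, 0.2304, 0.2668]
tcp_rot: [-3.141, -0.007, 0.002]
wrist_force: [0.5, -0.7, -0.6]
opening: 0.268
```

```bash
python3 - <<'E'
from h import *
s=read_state();print(s['clock'],s['eef_pos'],s['tcp_rot'],s['opening'],s['wrist_force'])
p=camera('wrist');save(p,'w9.png')
E
```

```text
11.5333 [0.36851193 0.23037562 0.26684255] [-3.14106944e+00 -6.75992239e-03  1.50919330e-03] 0.26845467257872435 [ 0.45518676 -0.6756356  -0.60313677]
```

View pics/w9.png

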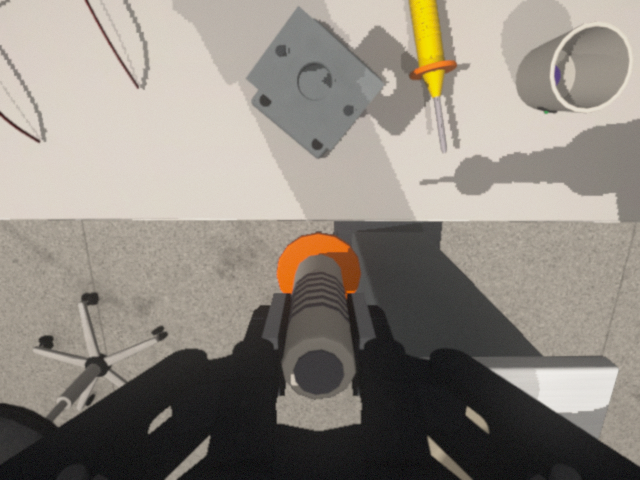

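Request:
apply_moves --deltas "-1 0.02 -0.001 0 0 0 0; -1 0.03 -0.001 0 0 0 0; -1 0.03 0 0 0 0 0; -1 0.02 0 0 0 0 0; -1 0.005 0 0 0 0 0"

```text
clock: 12.0
eef_pos: [0.4764, 0.2277, 0.2664]
tcp_rot: [3.14, -0.004, -0.001]
wrist_force: [0.6, -0.0, -0.2]
opening: 0.264
```

Request:
apply_moves --deltas "-1 0 0 0 0 0 0; -1 0 0 0 0 0 0; -1 0 0 0 0 0 0"

```text
clock: 12.25
eef_pos: [0.4735, 0.2291, 0.2677]
tcp_rot: [-3.141, 0.0, -0.0]
wrist_force: [0.2, -0.3, -0.8]
opening: 0.266
```

```bash
python3 - <<'E'
from h import *
s=read_state();print(s['clock'],s['eef_pos'],s['tcp_rot'])
p=camera('wrist');save(p,'w10.png')
im=p['pixels'][120:300,220:420]; cv2.imwrite('pics/w10z.png',cv2.resize(im[:,:,::-1],None,fx=3,fy=3,interpolation=cv2.INTER_CUBIC))
print(proj(p,[[.4742,.2336,.1]],s))
q=camera('scene');im=q['pixels'][220:360,170:310]; cv2.imwrite('pics/sc10.png',cv2.resize(im[:,:,::-1],None,fx=4,fy=4,interpolation=cv2.INTER_CUBIC))
E
```

```text
12.25 [0.47348938 0.22907629 0.26767462] [-3.14149709e+00  1.80245979e-04 -4.64549598e-04]
[[312.19389854 218.03919238]]
```

View pics/w10z.png

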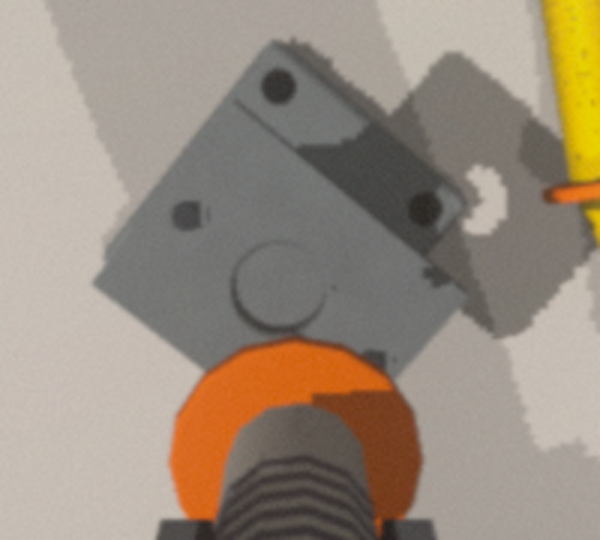

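View pics/sc10.png

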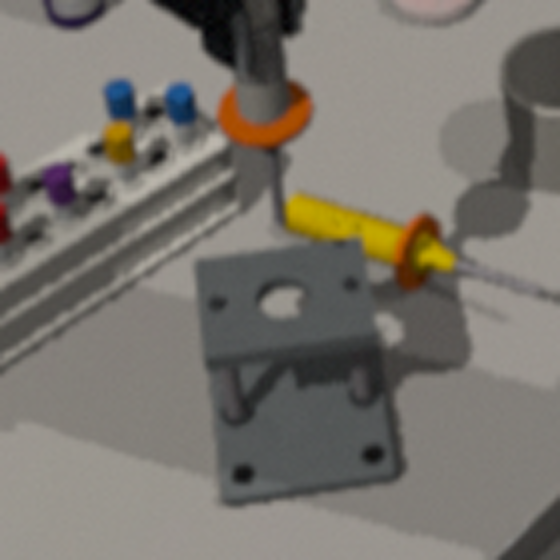

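Request:
apply_moves --deltas "-1 0.0005 -0.0045 0 0 0 0; -1 0 0 0 0 0 0; -1 0 0 0 0 0 0; -1 0 0 0 0 0 0"

```text
clock: 12.68
eef_pos: [0.4745, 0.234, 0.2673]
tcp_rot: [3.141, 0.001, 0.0]
wrist_force: [-0.5, 0.0, -1.5]
opening: 0.261
```

```bash
python3 - <<'E'
from h import *
s=read_state();print(s['clock'],s['eef_pos'],s['tcp_rot'])
E
```

```text
12.6833 [0.47450699 0.23402619 0.26732392] [3.14149048e+00 6.84888994e-04 9.72361744e-05]
```

Request:
apply_moves --deltas "-1 0 0 0.015 0 0 0; -1 0 0 0.015 0 0 0; -1 0 0 0.01 0 0 0; -1 0 0 0 0 0 0; -1 0 0 0 0 0 0"

```text
clock: 13.1
eef_pos: [0.4745, 0.2338, 0.227]
tcp_rot: [3.141, -0.0, -0.002]
wrist_force: [-0.0, 0.3, -0.5]
opening: 0.267
```

Request:
apply_moves --deltas "-1 0 0 0.01 0 0 0; -1 0 0 0.01 0 0 0; -1 0 0 0.01 0 0 0; -1 0 0 0.01 0 0 0; -1 0 0 0 0 0 0"

```text
clock: 13.52
eef_pos: [0.4736, 0.2334, 0.1841]
tcp_rot: [3.14, -0.0, -0.007]
wrist_force: [-0.3, 0.2, -0.9]
opening: 0.262
```

```bash
python3 - <<'E'
from h import *
s=read_state();print(s['clock'],s['eef_pos'],s['wrist_force'])
q=camera('scene');im=q['pixels'][220:360,170:310]; cv2.imwrite('pics/sc11.png',cv2.resize(im[:,:,::-1],None,fx=4,fy=4,interpolation=cv2.INTER_CUBIC))
E
```

```text
13.5167 [0.47361649 0.23337333 0.18412249] [-0.310653    0.18826882 -0.86691563]
```

View pics/sc11.png

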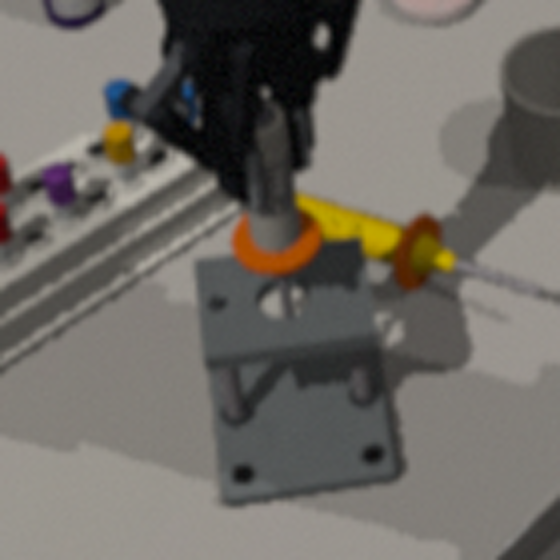

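Request:
apply_moves --deltas "-1 0 0 0.01 0 0 0; -1 0 0 0.008 0 0 0; -1 0 0 0.006 0 0 0; -1 0 0 0.005 0 0 0; -1 0 0 0 0 0 0"

```text
clock: 13.98
eef_pos: [0.4741, 0.2336, 0.1567]
tcp_rot: [3.141, -0.0, -0.003]
wrist_force: [-0.3, -0.2, -0.9]
opening: 0.269
```

Request:
apply_moves --deltas "-1 0 0 0.004 0 0 0; -1 0 0 0.002 0 0 0; -1 0 0 0 0 0 0; -1 0 0 0 0 0 0"

```text
clock: 14.32
eef_pos: [0.4747, 0.2339, 0.1524]
tcp_rot: [3.142, -0.0, 0.0]
wrist_force: [0.5, 0.1, -1.8]
opening: 0.269
```

Request:
apply_moves --deltas "-1 0 0 0.003 0 0 0; -1 0 0 0.002 0 0 0; -1 0 0 0 0 0 0; -1 0 0 0 0 0 0"

```text
clock: 14.65
eef_pos: [0.4746, 0.2338, 0.1471]
tcp_rot: [3.141, -0.0, -0.0]
wrist_force: [-0.1, 0.5, -0.8]
opening: 0.262
```

Request:
apply_moves --deltas "-1 0 0 0.0015 0 0 0; -1 0 0 0 0 0 0; -1 0 0 0 0 0 0; -1 0 0 0 0 0 0"

```text
clock: 14.98
eef_pos: [0.4747, 0.2338, 0.1458]
tcp_rot: [3.142, -0.0, 0.0]
wrist_force: [-0.2, 0.1, -0.2]
opening: 0.263
```

Request:
apply_moves --deltas "-1 0 0 0.001 0 0 0; -1 0 0 0 0 0 0; -1 0 0 0 0 0 0"

```text
clock: 15.23
eef_pos: [0.4746, 0.2338, 0.1447]
tcp_rot: [3.141, -0.0, -0.0]
wrist_force: [0.4, 0.3, -0.6]
opening: 0.264
```

Request:
apply_moves --deltas "-1 0 0 0.0007 0 0 0; -1 0 0 0 0 0 0; -1 0 0 0 0 0 0"

```text
clock: 15.48
eef_pos: [0.4748, 0.2339, 0.1444]
tcp_rot: [-3.141, 0.0, -0.001]
wrist_force: [-0.4, -0.2, 1.7]
opening: 0.265
```

Contact is starting; a little more.

Request:
apply_moves --deltas "-1 0 0 0.0007 0 0 0; -1 0 0 0 0 0 0; -1 0 0 0 0 0 0"

```text
clock: 15.73
eef_pos: [0.4749, 0.2339, 0.1443]
tcp_rot: [-3.141, 0.0, -0.002]
wrist_force: [-1.8, -1.8, 6.1]
opening: 0.258
```

```bash
python3 - <<'E'
from h import *
s=read_state();print(s['clock'],s['eef_pos'],s['wrist_force'])
p=camera('wrist');save(p,'w12.png')
q=camera('scene');im=q['pixels'][220:360,170:310]; cv2.imwrite('pics/sc12.png',cv2.resize(im[:,:,::-1],None,fx=4,fy=4,interpolation=cv2.INTER_CUBIC))
E
```

```text
15.7333 [0.47485329 0.23390892 0.14433567] [-1.79960357 -1.83814425  6.06461287]
```

View pics/sc12.png

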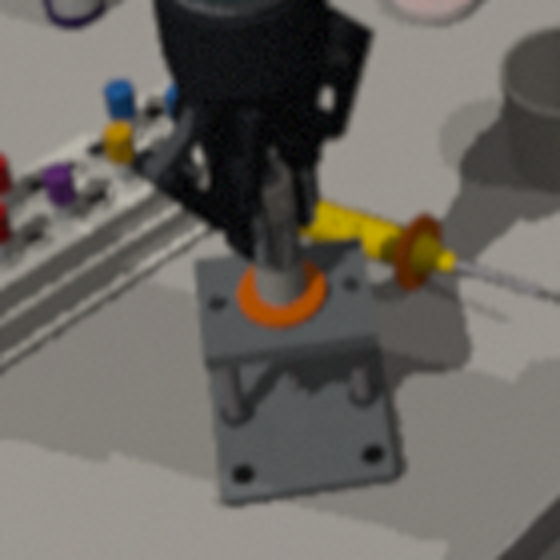

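View pics/w12.png

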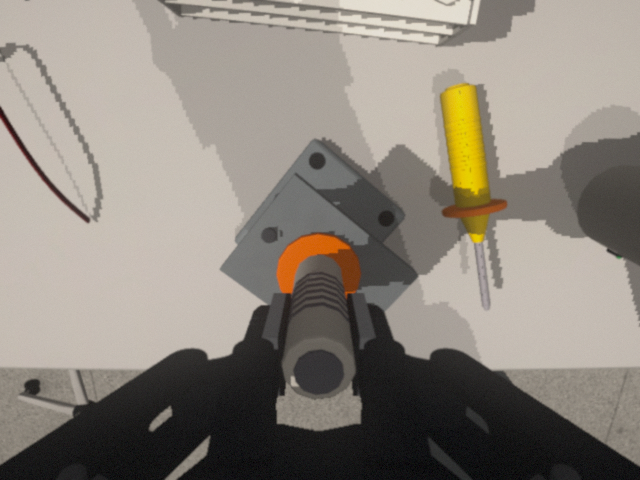

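Collar is seated on the plate (same z as at the grasp, 6 N contact). Release and withdraw.

Request:
apply_moves --deltas "-0.4 0 0 0 0 0 0; -0.3 0 0 0 0 0 0; -0.1 0 0 0 0 0 0; 0.1 0 0 0 0 0 0; 0.4 0 0 0 0 0 0"

```text
clock: 16.25
eef_pos: [0.4746, 0.2338, 0.1431]
tcp_rot: [3.141, -0.0, -0.0]
wrist_force: [0.2, -0.7, 0.5]
opening: 0.672
```

Request:
apply_moves --deltas "0.8 0 0 0 0 0 0; 1 0 0 0 0 0 0; 1 0 0 0 0 0 0; 1 0 0 0 0 0 0; 1 0 0 0 0 0 0"

```text
clock: 16.67
eef_pos: [0.4747, 0.2338, 0.1433]
tcp_rot: [3.141, -0.0, 0.0]
wrist_force: [-0.6, -0.5, 0.0]
opening: 1.001
```

```bash
python3 - <<'E'
from h import *
s=read_state();print(s['clock'],s['eef_pos'],s['opening'],s['wrist_force'])
p=camera('wrist');save(p,'w13.png')
E
```

```text
16.6667 [0.47466544 0.23384201 0.14333966] 1.001305819233264 [-0.64319853 -0.465251    0.01573319]
```

View pics/w13.png

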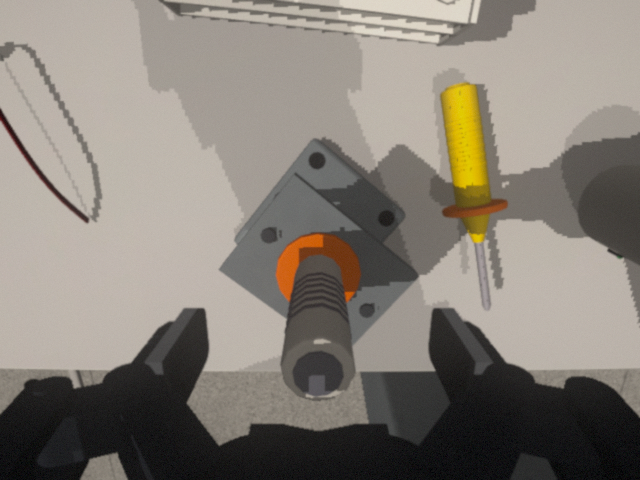

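Request:
apply_moves --deltas "1 0 0 -0.015 0 0 0; 1 0 0 -0.025 0 0 0; 1 0 0 -0.03 0 0 0; 1 0 0 -0.03 0 0 0; 1 0 0 -0.02 0 0 0"

```text
clock: 17.13
eef_pos: [0.475, 0.234, 0.2667]
tcp_rot: [-3.14, 0.0, -0.005]
wrist_force: [-0.1, 0.2, 0.2]
opening: 1.0
```

Request:
apply_moves --deltas "1 -0.03 0 0 0 0 0; 1 -0.035 0 0 0 0 0; 1 -0.035 0 0 0 0 0; 1 0 0 0 0 0 0; 1 0 0 0 0 0 0"

```text
clock: 17.55
eef_pos: [0.3739, 0.234, 0.264]
tcp_rot: [-3.141, -0.002, -0.003]
wrist_force: [1.0, -0.4, 0.2]
opening: 1.001
```

```bash
python3 - <<'E'
from h import *
s=read_state();print(s['clock'],s['eef_pos'],s['opening'],s['wrist_force'])
p=camera('wrist');save(p,'w14.png')
q=camera('scene');im=q['pixels'][150:350,180:430]; cv2.imwrite('pics/sc14.png',cv2.resize(im[:,:,::-1],None,fx=3,fy=3,interpolation=cv2.INTER_CUBIC))
print('top',atz(p,(294,74),.185,s))
E
```

```text
17.55 [0.37386056 0.23399309 0.26396944] 1.0007599029532814 [ 1.02852101 -0.44091523  0.23394236]
top [0.47557955 0.24674461 0.185     ]
```

View pics/w14.png

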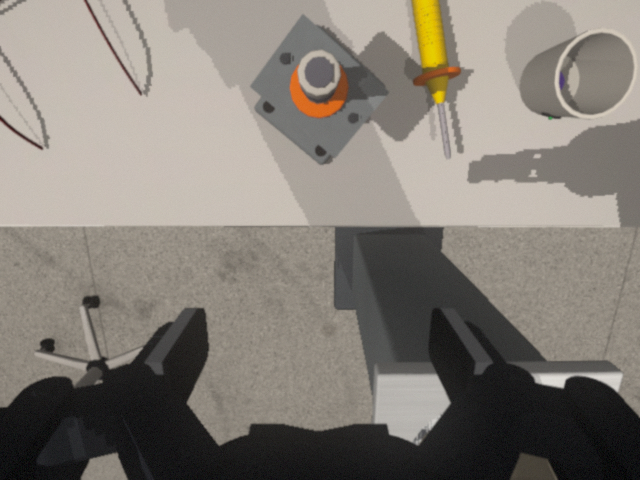

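View pics/sc14.png

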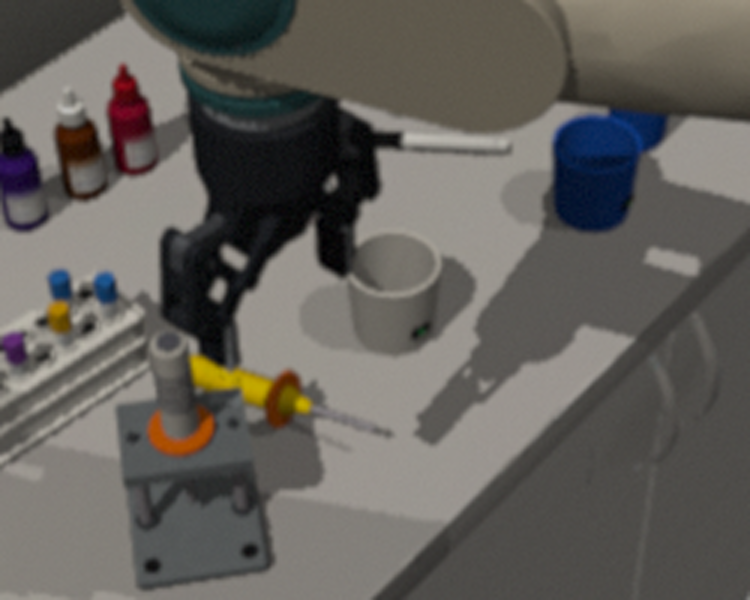

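The probe hangs upright with its collar flat on the plate, at about (319, 75) in the wrist view. Both cups stand where they were, and the arm is clear.

```bash
python3 -c "
from rig import *
print(job_done())"
```

```text
the job is handed in; nothing more can be done
None
```

I took the probe from its stand and dipped it in the larger blue cup, whose rim measured about 71 mm across. The tip was about 16 mm above the worktop for a bit over 1 s. I then carried it back, high and clear of the white cup, and lowered it until the collar met the plate: 6 N contact at the same height as at the grasp. Then I let go, and the job was handed in at about 18 s.

**Last checks:** In the last wrist and scene pictures the probe hangs upright with its collar flat on the plate. The blue and white cups are where they stood, and the arm is clear with the gripper open. Measured wrist forces stayed around 6 N or less.

**Disagreements:**
- **Blue cup position:** my first estimates differed by about 1 cm between cameras. I re-measured it from close by before dipping, and the rim and the light window then agreed to about 1 mm.
- **Yellow look-alike:** it looked upright in the first pictures and lay flat in the next ones, before I had moved the arm. I did not touch it.

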